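# Probe the dry block and press it home in the locating corner

### The job

Take the temperature probe out of its stand and slide it fully down into the deep well of the aluminium block, shoulder resting on the block. Then set the block flat on the fixture plate, probe end away from the corner, and press it into the corner so that it sits flush against both fences at once; keep hold of the block and keep pressing it firmly against both fences when you finish, without letting go. Leave the timer and the amber bottle where they are.

Things in the scene. Friction and masses are not known exactly. Their poses are not given: they have to be found in the camera images.
- fixture: Fixed locating fixture: polished aluminium plate 100 (x) x 160 (y) x 6 mm with two low polished dark steel fences on top, all slippery (friction about 0.15). Origin at the centre of its underside, z up. The long fence stands along its +x side, the short fence along its -y end; the two form a right-angled corner.
- long_fence: Long fence of the fixture, 12 (x) x 132 (y) x 14 mm, top 20 mm above the worktop. Origin at the centre of its underside; axes as the fixture's. Its inner face (facing the fixture's -x) lies 32 mm on the +x side of the fixture's origin.
- short_fence: Short fence of the fixture, 66 (x) x 12 (y) x 14 mm, top 20 mm above the worktop. Origin at the centre of its underside; axes as the fixture's. Its inner face (facing the fixture's +y) lies 62 mm on the -y side of the fixture's origin.
- corner (a point): Inner corner of the fixture, where the two inner fence faces meet the top of the plate (6 mm above the worktop): fixture frame (+32, -62, +6) mm. Axes as the fixture's.
- block: Loose aluminium dry block 50 (x) x 100 (y) x 50 mm high, 0.34 to 0.56 kg, with one deep well near its +y end and twelve small dark shallow wells (not for the probe) towards its -y end. Origin at the centre of its underside, z up. In the fixture its axes agree with the fixture's: +x side on the long fence, -y end on the short fence.
- well (a point): Mouth of the deep well, centre, level with the block's top: block frame (0, +32, +50) mm. The well is round, 12 mm wide, 40 mm deep, with a 2 mm chamfer; axes as the block's.
- block_corner (a point): Lower corner of the block that goes into the fixture's corner: block frame (+25, -50, 0) mm. Gripping the upper half of the block across its 50 mm width near this end (18 mm on the -y side of its origin, 40 mm up) keeps the fingertips above the fences and clear of the probe.
- probe: Loose temperature probe, 70 mm long, 60 g, starting upright in the stand: steel stem 10 mm in diameter and 34 mm long with a tapered tip, then a round grey handle 22 mm in diameter and 36 mm high with dark bands. Origin at the tip of the stem, z up towards the handle; the handle spans 34 to 70 mm.
- shoulder (a point): Underside of the probe's handle on its axis, 34 mm above the stem's tip. It rests on the block's top when the probe is fully home.
- stand: Fixed square grey stand for the probe, 50 x 50 x 38 mm, with an upright 14 mm through hole in its middle, in which the stem stands; the handle's shoulder rests on its top. Origin at the centre of its underside.
- lab_timer: White kitchen-style lab timer 62 x 68 x 18 mm lying on the worktop; leave alone. Origin at the centre of its underside.
- bottle_amber: Small amber bottle with a dark cap, 45 mm across, 86 mm high; leave alone. Origin at the centre of its underside.
There are look-alikes about, which are no part of the job. Of the things shaped like the probe, the steel one is meant.

How it is judged:
On the way, in this order (a step that is already met when the one before it is completed fails the run):
1. the probe is slid fully down into the block's deep well (z of shoulder in the frame of well between -0.003 and 0.003 m and horizontal distance between shoulder and well below 0.004 m and angle between the z axis of probe and the z axis of block, either way round below 0.08 rad), for 0.2 s.
2. the block, held in the fingers, is pressed flush against both fences (contact force between block and long_fence above 1.5 N and contact force between block and short_fence above 1.5 N and angle between the y axis of block and the y axis of fixture, either way round below 0.035 rad and angle between block's own z axis and vertical below 0.05 rad and horizontal distance between block_corner and corner below 0.005 m and z of block_corner in the frame of corner between -0.003 and 0.0035 m and contact force between the fingers and block above 2 N), for 0.3 s.
At the end, for the whole second after the job is handed in: Still held (fingers over 2 N): block pushes each fence over 1.5 N, flat on the plate within 3.5 mm and 0.05 rad, square within 0.035 rad, its corner within 5 mm of the fixture corner; probe in the deep well, shoulder within 3 mm of the block top, within 4 mm and 0.08 rad of the axis (all of step 1 and all of step 2); the arm keeps its last pose, push and grip.
It fails at once if the timer is moved more than 30 mm (distance of lab_timer from where it was at the start of the episode above 0.03 m).
It fails at once if the amber bottle is moved more than 30 mm (distance of bottle_amber from where it was at the start of the episode above 0.03 m).
It also fails if it takes over 72 s, if anything falls off the work surface, if the arm or the gripper's body presses on something with over 40 N, if the wrist force passes 120 N, or if a joint passes its speed limit or range.

### The arm

A 7-joint arm with a two-finger parallel gripper is mounted at the origin on a cart in front of the work surface, level with it; the furniture and walls round the work are solid. World frame = base frame: x ahead of the robot, y to its left, z up, the work surface at z = 0. Lengths are in m, angles in rad, forces in N, time in s.
With the tool pointing down it reaches from about 0.35 to 0.9 m from the base axis. Payload 8.1 kg.
Tool frame: the origin (TCP) lies midway between the tips of the shut fingers; the grasp point (between the pads) lies 19 mm behind it; z points along the fingers, x is the direction in which the jaws open and shut, and the axes are right-handed (so a half turn about z gives the same grasp; the last joint's range is limited). The gripper opens to 92 mm and grips with 3 to 60 N. Pads are 19 mm wide; open, the fingers measure 130 mm over their backs; the gripper's body (75 mm by 190 mm) begins 47 mm behind the grasp point.
Start: joints at [1.212, 0.434, 0.025, 1.573, -0.012, 1.134, -0.075], TCP at [0.158, -0.605, 0.227] pointing down, gripper open.
Joint ranges: [-2.62, 2.62], [-0.44, 2.09], [-1.27, 1.32], [0.08, 2.57], [-1.32, 4.46], [0.12, 2], [-2.74, 2.74]. Speed limits (rad/s): [2.22, 2.22, 3.01, 3.01, 3.14, 3.14, 3.14].

### API

Orientations are given as a rotation vector (axis times angle).
In Python, from cell import arm gives the robot as it stands. The module is installed in compiled form; this text tells all that it offers.
- The arm moves only by the tool play_rows, never from a script. Its argument "motion" is a list of rows, each a list of 7 numbers: the gripper's target within -1 to 1 (fully open at 1, half-way at 0, shut at -1), then the shift along the tool's x, y, z in mm, then the turn, a rotation vector about the tool's x, y, z in rad. In form: [[claw, tx, ty, tz, ax, ay, az], ...]. A call has 1 to 10 rows; each row is the pose to reach, as a shift and turn from the pose measured when the call began, along the tool's axes at that moment; what a row does not reach only later rows make up. A row lasts 1/10 s, in which the tool goes at most 50 mm and 8.59 degrees, less where a joint would pass 70% of its speed; a pose out of reach is approached as far as the arm can. A call with a gripper value outside its range is refused whole. The fingers move at their own pace and stop on an object; "force" is the grip in N (left out, the last holds). Time passes only in rows, so rows that repeat a pose let the fingers close. It gives the time, the measured TCP pose, the force and the opening at its end, in the units of the state.
- arm.observe(): the state, without advancing time (a new reading comes with each control period).
- arm.get_image(name): name is "scene" or "top"; returns a dict with "img" (400x640x3 uint8, blue, green, red), "depth" (400x640 float32, m along the optical axis (not along the pixel's ray), 0 where there is no reading), "K" (3x3 intrinsics, pixels), "rvec" (rotation vector, rad) and "tvec" (3), from world to camera coordinates, as OpenCV has them. Camera axes: x right, y down, z forward; pixel columns grow to the right and rows downward; lengths in m; the calibration is good to about 2 mm. A picture is of the moment at which its call begins.
- arm.sign_off(): hands the job in, once; it reports no verdict.
Trained networks look in a picture, given as the dict that the camera call returned (one of the last four; its "shot" number tells which), for a name from the list of things; names that differ only in an ending like _2 or _b are one class to them, and where a whole thing is asked for, a point or a joint stands for the part that bears it (a point fixed in the world has none). Each returns a list of dicts, best first, with "score" (0 to 1); they miss things now and then, are a little off and sometimes report something else, mostly with a low value. They report only what shows in the picture. A call takes as long as a camera call. They do not tell look-alikes from the thing itself.
- arm.look_for(picture, query): "box" ([left, top, width, height] as shares, 0 to 1, of the picture: columns of its width, rows of its height, round what is visible of it).
The state is a dict: "clock": time; "joints": joint angles; "dq": joint speeds; "joint_efforts": joint torques, N m; "position": TCP position; "ee_rot": TCP orientation; "force": force on the tool from outside, world axes, zero at the start; "ft_torque": the same for the moment, N m; "width": opening from 0.0 (shut) to 1.0 (fully open).
Only numpy, scipy, OpenCV 4.12 (cv2) and the standard library are available. Lean on these libraries where they do the work, as an engineer would, in place of code of your own. Each camera call takes 0.05 s, during which the arm holds its last target. There are 200 camera calls.

## Working session

There is one attempt and no reset: what is moved stays moved. The work goes in short steps, Python scripts to look and compute and a tool call to move; the robot and the scene stay as the last step left them, time stands still between calls to the robot, and variables do not carry over. Pictures are saved under pics/ and viewed, on a budget of 10 in all, crops included, one or two more only if the job needs it, and the job is handed in when it is done.

Besides the shell and the picture viewer there is one more tool, called as name([rows], argument=value, ...), one row to a line, values as JSON. play_rows: Moves the arm, as the interface text tells. Its arguments: {"type":"object","properties":{"motion":{"type":"array"},"force":{"type":"number"}},"required":["motion"]}

```bash
mkdir -p pics
cat > h.py <<'E'
import numpy as np,cv2
from cell import arm
from scipy.spatial.transform import Rotation as R
def world(p,u,v,d=None):
    d=p["depth"][int(v),int(u)] if d is None else d
    c=np.linalg.inv(p["K"])@np.array([u,v,1.0])*d
    return R.from_rotvec(np.ravel(p["rvec"])).as_matrix().T@(c-np.ravel(p["tvec"]))
def cloud(p):
    v,u=np.mgrid[0:400,0:640]; d=p["depth"]
    c=np.stack([(u-p["K"][0,2])/p["K"][0,0]*d,(v-p["K"][1,2])/p["K"][1,1]*d,d],-1)
    w=(c-np.ravel(p["tvec"]))@R.from_rotvec(np.ravel(p["rvec"])).as_matrix()
    w[d==0]=np.nan
    return w
def proj(p,X):
    return cv2.projectPoints(np.array(X,float).reshape(-1,3),np.array(p["rvec"],float),np.array(p["tvec"],float),p["K"],None)[0].reshape(-1,2)
E
python3 - <<'E'
from h import *
np.set_printoptions(precision=4,suppress=True)
print(arm.observe())
for n in ("top","scene"):
    p=arm.get_image(n); cv2.imwrite(f"pics/{n}0.png",p["img"]); np.save(f"{n}0.npy",p,allow_pickle=True)
    for q in ["fixture","block","probe","stand","lab_timer","bottle_amber"]:
        for r in arm.look_for(p,q)[:4]:
            b=np.array(r["box"])*[640,400,640,400]; u,v=b[0]+b[2]/2,b[1]+b[3]/2
            print(n,q,round(r["score"],2),b.round(),world(p,u,v))
E
```

```text
{'clock': 0.0, 'joints': array([ 1.2124,  0.4352,  0.025 ,  1.5741, -0.0116,  1.134 , -0.0751]), 'dq': array([ 0.0009, -0.0005, -0.0012, -0.0014,  0.0011,  0.0005, -0.0003]), 'joint_efforts': array([  0.0004, -66.7867,   0.9845, -31.4474,  -0.0608,   0.0427,
         0.0002]), 'position': array([ 0.1579, -0.6042,  0.2259]), 'ee_rot': array([-2.4859,  1.9195,  0.0021]), 'force': array([-0.1896, -0.372 ,  0.3082]), 'ft_torque': array([-0.044 , -0.0248, -0.0316]), 'width': 0.99737256224069}
top fixture 0.85 [332. 158.  68.  45.] [ 0.612  -0.1333  0.0032]
top block 0.67 [274. 226.  47.  32.] [0.46   0.0334 0.0531]
top probe 0.65 [286. 118.  23.  23.] [0.7221 0.0312 0.0817]
top probe 0.59 [401. 214.  10.  11.] [ 0.512  -0.2201  0.0678]
top probe 0.38 [362. 224.  10.   6.] [ 0.4944 -0.1292  0.0733]
top stand 0.94 [360. 217.  18.  25.] [ 0.4888 -0.1316  0.0753]
top lab_timer 0.98 [213. 235.  29.  34.] [0.436 0.206 0.015]
top bottle_amber 0.84 [287. 116.  22.  25.] [0.7246 0.0323 0.0846]
scene block 0.58 [245. 190.  25.  40.] [0.4493 0.0025 0.0491]
scene probe 0.83 [324. 250.  15.  32.] [ 0.5063 -0.2353  0.0487]
scene probe 0.82 [249. 221.  15.  33.] [ 0.4152 -0.0819  0.0404]
scene probe 0.63 [295. 227.  12.  20.] [ 0.4872 -0.1431  0.0595]
scene stand 0.71 [356. 246.  29.  17.] [ 0.6117 -0.2091  0.0196]
scene stand 0.66 [287. 234.  31.  31.] [ 0.4849 -0.1554  0.037 ]
scene lab_timer 0.89 [216. 180.  28.  17.] [0.4329 0.1761 0.0165]
scene lab_timer 0.64 [287. 234.  28.  31.] [ 0.4826 -0.1541  0.0376]
scene bottle_amber 0.72 [347. 163.  25.  39.] [0.7258 0.0185 0.0483]
```

Run:
```python
from h import *
np.set_printoptions(precision=4,suppress=True)
t=np.load("top0.npy",allow_pickle=True).item(); s=np.load("scene0.npy",allow_pickle=True).item()
a=cv2.resize(t["img"][100:290,190:450],None,fx=3,fy=3,interpolation=cv2.INTER_CUBIC)
cv2.imwrite("pics/top_crop.png",a)
a=cv2.resize(s["img"][140:300,200:420],None,fx=3.6,fy=3.6,interpolation=cv2.INTER_CUBIC)
cv2.imwrite("pics/scene_crop.png",a)
w=cloud(t)
def rect(name,zlo,zhi,x,y):
    m=(w[...,2]>zlo)&(w[...,2]<zhi)&(w[...,0]>x[0])&(w[...,0]<x[1])&(w[...,1]>y[0])&(w[...,1]<y[1])
    q=w[m]; print(name,len(q),q.mean(0),cv2.minAreaRect(q[:,:2].astype(np.float32)*1000))
rect("block",.043,.056,(.38,.53),(-.06,.12))
rect("standp",.06,.085,(.44,.54),(-.18,-.08))
rect("stand",.03,.045,(.44,.54),(-.18,-.08))
rect("probeR",.05,.085,(.46,.56),(-.28,-.18))
rect("plate+fence",.002,.026,(.5,.72),(-.26,-.02))
rect("fence",.016,.026,(.5,.72),(-.26,-.02))
rect("probeL",.02,.085,(.36,.46),(-.12,-.04))
print(t["K"],t["tvec"])
```

```text
block 882 [0.4554 0.0372 0.0502] ((455.3777770996094, 37.66935729980469), (100.22555541992188, 49.822322845458984), 71.44588470458984)
standp 77 [ 0.4915 -0.1319  0.0725] ((491.0203552246094, -132.2283935546875), (20.789094924926758, 20.757160186767578), 89.35504913330078)
stand 360 [ 0.4914 -0.1318  0.0378] ((491.52618408203125, -132.66122436523438), (50.37961196899414, 49.85317611694336), 82.61234283447266)
probeR 83 [ 0.5109 -0.2223  0.0678] ((511.14959716796875, -222.89328002929688), (21.5846004486084, 20.590349197387695), 49.2081413269043)
plate+fence 4159 [ 0.6042 -0.1261  0.0065] ((609.9541625976562, -140.70156860351562), (237.9859161376953, 218.5253448486328), 89.79247283935547)
fence 379 [ 0.6439 -0.155   0.0199] ((602.4146118164062, -150.7873077392578), (163.22222900390625, 134.04798889160156), 16.18136978149414)
probeL 75 [ 0.4198 -0.0723  0.0691] ((419.6680603027344, -72.56458282470703), (20.407878875732422, 18.596881866455078), 0.4795362651348114)
[[454.6794   0.     326.1796]
 [  0.     454.6794 197.0104]
 [  0.       0.       1.    ]] [-0.0318  0.5689  1.0827]
```

View pics/top_crop.png

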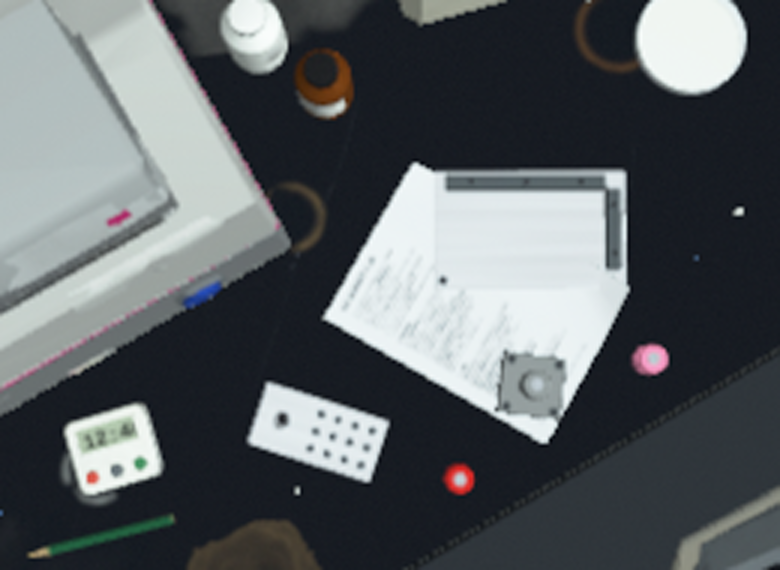

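View pics/scene_crop.png

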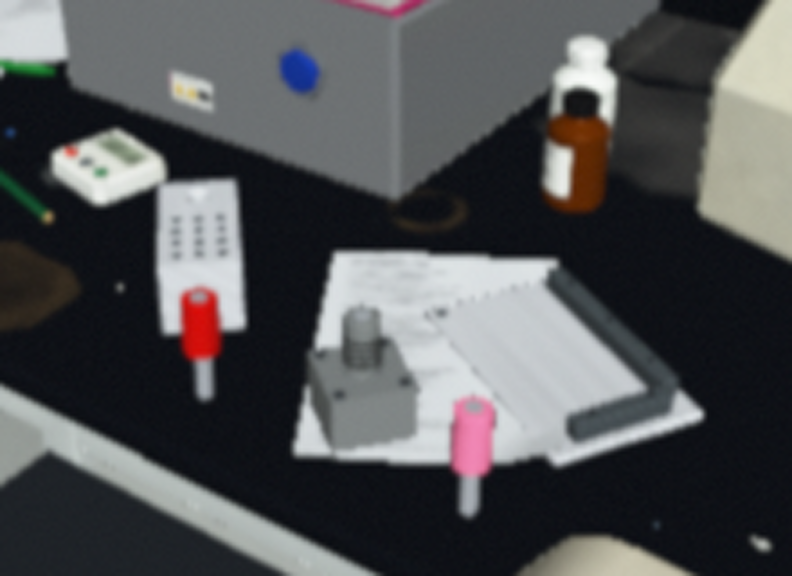

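The three probe-shaped things, in full top-picture pixels, are grey in the stand (368,228), red (343,260) and pink (407,220). The grey steel one standing in the stand is the one meant, and the enlarged scene crop confirms it at crop (362,335). The block's deep well is at its left end, top crop (282,420). The fixture's corner is at its far right, crop (607,190).

Run:
```python
from h import *
np.set_printoptions(precision=4,suppress=True)
t=np.load("top0.npy",allow_pickle=True).item(); w=cloud(t); g=t["img"].max(2)
def onplane(u,v,z):
    M=R.from_rotvec(np.ravel(t["rvec"])).as_matrix(); o=-M.T@np.ravel(t["tvec"]); d=M.T@np.linalg.inv(t["K"])@[u,v,1]
    return o+d*(z-o[2])/d[2]
# fences: by height & darkness
m=(w[...,2]>.0155)&(w[...,2]<.024)&(w[...,0]>.55)&(w[...,0]<.69)&(w[...,1]>-.24)&(w[...,1]<-.04)
vs,us=np.where(m); P=np.array([onplane(u,v,.02) for u,v in zip(us,vs)])
for n,k in(("long",P[:,0]>.635),("short",(P[:,0]<.63)&(P[:,1]<-.19))):
    print(n,k.sum(),P[k].min(0),P[k].max(0),cv2.minAreaRect(P[k][:,:2].astype(np.float32)*1000))
# well dark blob
pt=proj(t,[.4656,.068,.05])[0].round().astype(int); 
q=g[pt[1]-8:pt[1]+9,pt[0]-8:pt[0]+9]; vv,uu=np.where(q<110); print(pt,q.min(),len(uu)); print(onplane(uu.mean()+pt[0]-8,vv.mean()+pt[1]-8,.05))
print("box near", [(z,np.nanmin(np.linalg.norm(w[(w[...,2]>z)&(w[...,0]>.2)&(w[...,1]>0)][:,:2]-[.4656,.068],axis=1))) for z in(.06,.1,.15)])
k=(w[...,2]>.1); W=w[k]; d=np.linalg.norm(W[:,:2]-[.4656,.068],axis=1); print(W[d.argsort()[:5]]) 
o=arm.observe(); M=R.from_rotvec(o["ee_rot"]).as_matrix(); print(M, np.degrees(np.arctan2(M[1,0],M[0,0])))
```

```text
long 279 [ 0.6351 -0.2067  0.02  ] [ 0.6631 -0.0664  0.02  ] ((656.8700561523438, -137.52178955078125), (142.52467346191406, 26.83860206604004), 82.14684295654297)
short 84 [ 0.5881 -0.2085  0.02  ] [ 0.6277 -0.196   0.02  ] ((607.9346313476562, -202.29112243652344), (12.276398658752441, 39.640323638916016), 89.01689910888672)
[283 240] 33 14
[0.474  0.0763 0.05  ]
box near [(0.06, np.float64(0.10555780854581241)), (0.1, np.float64(0.10555780854581241)), (0.15, np.float64(0.11259952549251181))]
[[0.556  0.1225 0.1012]
 [0.5603 0.1152 0.1045]
 [0.5574 0.121  0.1114]
 [0.5581 0.12   0.103 ]
 [0.5557 0.1242 0.1047]]
[[ 0.2529 -0.9675  0.    ]
 [-0.9675 -0.2529 -0.0001]
 [ 0.0001  0.     -1.    ]] -75.35019146917469
```

```bash
cat >> h.py <<'E'
def onplane(t,uv,z):
    M=R.from_rotvec(np.ravel(t["rvec"])).as_matrix(); o=-M.T@np.ravel(t["tvec"]); uv=np.atleast_2d(uv)
    d=(M.T@np.linalg.inv(t["K"])@np.c_[uv,np.ones(len(uv))].T).T
    return o+d*((z-o[2])/d[:,2])[:,None]
E
python3 - <<'E'
from h import *
np.set_printoptions(precision=4,suppress=True,linewidth=200)
t=np.load("top0.npy",allow_pickle=True).item(); g=cv2.cvtColor(t["img"],cv2.COLOR_BGR2GRAY)
print(g[236:246,278:290])
print("col365",g[150:172,365]); print("row180",g[180,380:404])
# dark fence pixels inside plate area
up=cv2.resize(g,None,fx=4,fy=4,interpolation=cv2.INTER_LINEAR)
for n,(u0,u1,v0,v1) in {"long":(330,394,155,168),"short":(387,401,165,192)}.items():
    c=up[v0*4:v1*4,u0*4:u1*4]; v,u=np.where(c<145)
    uv=np.c_[(u+u0*4-1.5)/4,(v+v0*4-1.5)/4]; P=onplane(t,uv,.02)
    print(n,len(P),P.min(0),P.max(0),cv2.minAreaRect(P[:,:2].astype(np.float32)*1000))
E
```

```text
[[232 233 233 233 228 221 224 228 231 231 231 231]
 [231 232 234 229 204 165 166 196 225 231 231 231]
 [230 232 232 213 156  80  60 129 206 232 232 231]
 [230 233 230 193 140  45  46 104 194 232 232 232]
 [232 233 227 190 146  67  50 106 189 231 231 232]
 [234 233 227 197 147 120 111 141 205 230 230 230]
 [233 233 229 213 175 173 186 210 226 231 230 230]
 [232 233 232 228 220 218 226 234 234 233 233 231]
 [232 232 232 232 233 233 234 234 234 235 234 234]
 [230 231 231 232 232 232 233 233 233 234 234 234]]
col365 [ 27  26  27  27  25  25  96 162 152  89  70  83  86 145 215 229 230 231 231 229 226 226]
row180 [226 226 225 225 225 226 225 225 224 225 225 194  67  98  98  99 126 196 208  28  26  27  27  27]
long 6509 [ 0.6417 -0.2007  0.02  ] [ 0.6741 -0.044   0.02  ] ((657.8919677734375, -122.27149963378906), (156.6581573486328, 31.754732131958008), 89.75056457519531)
short 2856 [ 0.5823 -0.2175  0.02  ] [ 0.6485 -0.1944  0.02  ] ((615.522216796875, -205.4776153564453), (22.75425910949707, 66.2657470703125), 88.92508697509766)
```

play_rows([
  [1,0,0,-30,0,0,-0.1],
  [1,-40,0,-50,0,0,-0.2],
], force=25)

```text
clock: 0.9
position: [0.1488, -0.5685, 0.2771]
ee_rot: [2.668, -1.657, 0.002]
force: [0.4, -0.3, 1.2]
width: 1.002
```

Run:
```python
from h import *
np.set_printoptions(precision=4,suppress=True,linewidth=200)
t=np.load("top0.npy",allow_pickle=True).item(); g=cv2.cvtColor(t["img"],cv2.COLOR_BGR2GRAY).astype(float)
c=255-g[236:244,280:288]-25; c[c<10]=0
v,u=np.mgrid[236:244,280:288]; print("well",onplane(t,[(u*c).sum()/c.sum(),(v*c).sum()/c.sum()],.048))
# inner edge long fence
E=[]
for col in range(343,388):
    for r in range(160,168):
        if g[r,col]<150<=g[r+1,col]: E.append([col,r+(150-g[r,col])/(g[r+1,col]-g[r,col])]);break
P=onplane(t,E,.013); k=np.polyfit(P[:,1],P[:,0],1); print("long inner x at y=-.14",np.polyval(k,-.14),"slope",k[0],np.std(P[:,0]-np.polyval(k,P[:,1])))
E=[]
for row in range(168,186):
    for q in range(386,396):
        if g[row,q]>=150>g[row,q+1]: E.append([q+(g[row,q]-150)/(g[row,q]-g[row,q+1]),row]);break
P=onplane(t,E,.013); k2=np.polyfit(P[:,0],P[:,1],1); print("short inner y at x=.61",np.polyval(k2,.61),"slope",k2[0],"len",len(E))
# well-located tops
o=arm.observe(); M=R.from_rotvec(o["ee_rot"]).as_matrix(); yaw=np.degrees(np.arctan2(M[1,0],M[0,0])); print("yaw",yaw)
d=M.T@(np.array([.491,-.132,.15])-o["position"]); print("to above probe, tool mm",d*1000,"turn z",-np.radians(-18.6-yaw))
```

```text
well [[0.4664 0.067  0.048 ]]
long inner x at y=-.14 0.6538196095310462 slope 0.00508450709146842 1.986402378156402e-05
short inner y at x=.61 -0.1956237559424115 slope -0.00027808399813144565 len 18
yaw -63.67553202785307
to above probe, tool mm [-239.7125 -500.3502  126.4299] turn z -0.7867164459741924
```

play_rows([
  [1,-24,-50,0,0,0,-0.08],
  [1,-48,-100,0,0,0,-0.16],
  [1,-72,-150,10,0,0,-0.24],
  [1,-96,-200,20,0,0,-0.32],
  [1,-120,-250,30,0,0,-0.4],
  [1,-144,-300,45,0,0,-0.48],
  [1,-168,-350,60,0,0,-0.56],
  [1,-192,-400,80,0,0,-0.64],
  [1,-216,-450,100,0,0,-0.72],
  [1,-240,-500,126,0,0,-0.787],
])

```text
clock: 1.9
position: [0.4507, -0.183, 0.1775]
ee_rot: [3.099, -0.503, 0.004]
force: [0.5, -1.6, 0.9]
width: 1.0
```

play_rows([
  [1,0,0,0,0,0,0],
])

```text
clock: 2.0
position: [0.4532, -0.1768, 0.176]
ee_rot: [-3.102, 0.486, -0.003]
force: [0.3, -0.8, 0.3]
width: 1.001
```

```bash
cat >> h.py <<'E'
def goto(x,y,z,yawdeg):
    o=arm.observe(); M=R.from_rotvec(o["ee_rot"]).as_matrix()
    T=R.from_euler("z",yawdeg,degrees=True).as_matrix()@np.diag([1,-1,-1.])
    print("clock",o["clock"],"pos",o["position"],"F",o["force"],"w",o["width"],"q7",o["joints"][6])
    print("shift mm",M.T@(np.array([x,y,z])-o["position"])*1000,"turn",R.from_matrix(M.T@T).as_rotvec())
E
python3 - <<'E'
from h import *
np.set_printoptions(precision=4,suppress=True,linewidth=200)
goto(.491,-.132,.043,-18.6)
E
```

```text
clock 2.0 pos [ 0.4532 -0.1768  0.176 ] F [ 0.2847 -0.8225  0.3329] w 1.0013009625710227 q7 -0.206526902507988
shift mm [ 22.0591 -54.004  133.133 ] turn [-0.0018 -0.0014  0.0138]
```

play_rows([
  [1,11,-27,10,0,0,0.014],
  [1,22,-54,30,0,0,0.014],
  [1,22,-54,50,0,0,0.014],
  [1,22,-54,65,0,0,0.014],
  [1,22,-54,65,0,0,0.014],
  [1,22,-54,65,0,0,0.014],
])

```text
clock: 2.6
position: [0.4908, -0.1324, 0.1115]
ee_rot: [-3.099, 0.509, -0.002]
force: [0.2, 0.0, 0.4]
width: 0.999
```

Run:
```python
from h import *
np.set_printoptions(precision=4,suppress=True,linewidth=200)
goto(.491,-.132,.043,-18.6)
```

```text
clock 2.6 pos [ 0.4908 -0.1324  0.1115] F [0.1779 0.0202 0.4463] w 0.998821000330077 q7 -0.39259402336551014
shift mm [ 0.0098 -0.3601 68.5102] turn [-0.0017 -0.0013 -0.0007]
```

play_rows([
  [1,0,0,25,0,0,0],
  [1,0,0,45,0,0,0],
  [1,0,0,60,0,0,0],
  [1,0,0,68,0,0,0],
  [1,0,0,68,0,0,0],
  [-1,0,0,68,0,0,0],
  [-1,0,0,68,0,0,0],
  [-1,0,0,68,0,0,0],
  [-1,0,0,68,0,0,0],
  [-1,0,0,68,0,0,0],
], force=25)

```text
clock: 3.6
position: [0.491, -0.1324, 0.0437]
ee_rot: [-3.099, 0.509, -0.003]
force: [0.2, -0.3, 0.2]
width: 0.612
```

play_rows([
  [-1,0,0,0,0,0,0],
  [-1,0,0,0,0,0,0],
  [-1,0,0,0,0,0,0],
])

```text
clock: 3.9
position: [0.491, -0.1324, 0.0437]
ee_rot: [-3.099, 0.509, -0.003]
force: [-0.3, 0.1, -0.3]
width: 0.353
```

play_rows([
  [-1,0,0,0,0,0,0],
  [-1,0,0,0,0,0,0],
  [-1,0,0,0,0,0,0],
  [-1,0,0,0,0,0,0],
])

```text
clock: 4.3
position: [0.491, -0.1324, 0.0437]
ee_rot: [-3.099, 0.509, -0.003]
force: [-0.1, 0.4, -0.5]
width: 0.234
```

play_rows([
  [-1,0,0,-15,0,0,0],
  [-1,0,0,-30,0,0,0],
  [-1,0,0,-50,0,0,0],
  [-1,0,0,-70,0,0,0],
  [-1,0,0,-85,0,0,0],
  [-1,0,0,-85,0,0,0],
])

```text
clock: 4.9
position: [0.492, -0.1326, 0.1304]
ee_rot: [-3.099, 0.509, -0.008]
force: [0.1, -0.2, 0.3]
width: 0.23
```

Run:
```python
from h import *
np.set_printoptions(precision=4,suppress=True,linewidth=200)
goto(.4663,.0675,.128,-18.6)
```

```text
clock 4.9 pos [ 0.492  -0.1326  0.1304] F [ 0.1064 -0.1981  0.3393] w 0.22974186715341263 q7 -0.3790315579106523
shift mm [ -88.3649 -181.3615    2.3411] turn [-0.002  -0.0049 -0.0009]
```

play_rows([
  [-1,-14,-28,0,0,0,0],
  [-1,-30,-62,0,0,0,0],
  [-1,-46,-95,0,0,0,0],
  [-1,-62,-128,0,0,0,0],
  [-1,-76,-156,0,0,0,0],
  [-1,-84,-173,0,0,0,0],
  [-1,-88,-181,0,0,-0.003,0],
  [-1,-88,-181,2,0,-0.005,0],
  [-1,-88,-181,2,0,-0.005,0],
  [-1,-88,-181,2,0,-0.005,0],
])

```text
clock: 5.9
position: [0.4666, 0.0655, 0.1279]
ee_rot: [-3.098, 0.512, 0.001]
force: [1.0, -0.6, -1.1]
width: 0.235
```

Run:
```python
from h import *
np.set_printoptions(precision=4,suppress=True,linewidth=200)
goto(.4663,.0675,.095,-18.6)
p=arm.get_image("scene"); u,v=proj(p,[.4663,.0675,.06])[0].astype(int); print(u,v)
cv2.imwrite("pics/ins.png",cv2.resize(p["img"][v-60:v+60,u-80:u+80],None,fx=5,fy=5,interpolation=cv2.INTER_CUBIC))
w=cloud(p)
t=arm.get_image("top"); np.save("top1.npy",t,allow_pickle=True)
W=cloud(t); q=W[(abs(W[...,2]-.05)<.006)&(W[...,0]>.38)&(W[...,0]<.53)&(W[...,1]>-.06)&(W[...,1]<.12)]; print(len(q),cv2.minAreaRect(q[:,:2].astype(np.float32)*1000))
```

```text
clock 5.9 pos [0.4666 0.0655 0.1279] F [ 1.0358 -0.6175 -1.0887] w 0.23477404695120951 q7 -0.8091610669252578
shift mm [-0.8794 -1.7832 32.93  ] turn [-0.0012  0.0006 -0.003 ]
255 190
356 ((448.08868408203125, 14.394376754760742), (50.97089767456055, 49.375953674316406), 72.09915924072266)
```

View pics/ins.png

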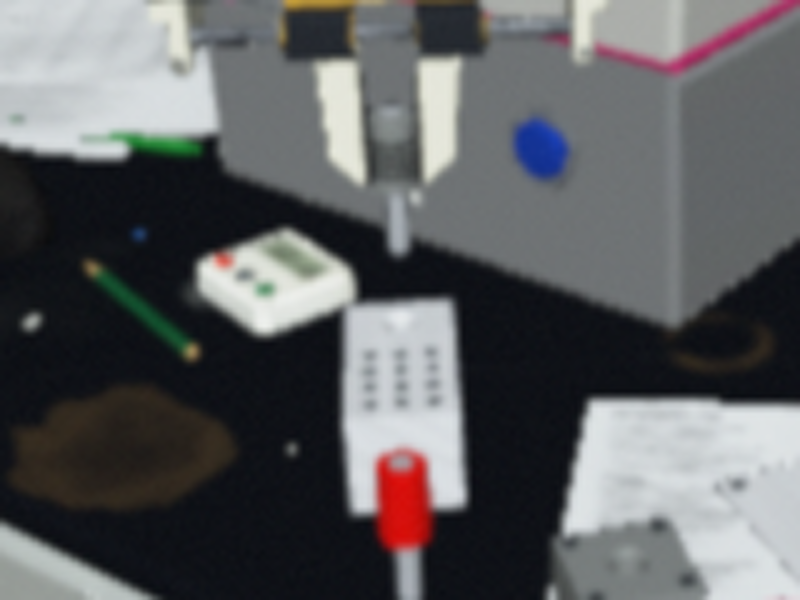

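The scene crop shows the grey probe upright in the fingers, tip at crop (400,250), straight over the deep well at (400,320).

play_rows([
  [-1,-1,-2,8,0,0,0],
  [-1,-1,-2,18,0,0,0],
  [-1,-1,-2,28,0,0,0],
  [-1,-1,-2,36,0,0,0],
  [-1,-1,-2,42,0,0,0],
  [-1,-1,-2,46,0,0,0],
  [-1,-1,-2,46,0,0,0],
])

```text
clock: 6.7
position: [0.466, 0.0681, 0.0816]
ee_rot: [-3.098, 0.512, 0.001]
force: [0.7, 1.1, -0.7]
width: 0.234
```

Run:
```python
from h import *
np.set_printoptions(precision=4,suppress=True,linewidth=200)
goto(.4663,.0675,.0557,-18.6)
```

```text
clock 6.7 pos [0.466  0.0681 0.0816] F [ 0.7007  1.1041 -0.7427] w 0.23428852411349796 q7 -0.8685321411067519
shift mm [ 0.4735  0.5411 25.8908] turn [-0.0011  0.0011 -0.0026]
```

Tip is 8 mm into the well with little force; continuing.

play_rows([
  [-1,0,0,6,0,0,0],
  [-1,0,0,12,0,0,0],
  [-1,0,0,18,0,0,0],
  [-1,0,0,22,0,0,0],
  [-1,0,0,25,0,0,0],
  [-1,0,0,27,0,0,0],
  [-1,0,0,27,0,0,0],
])

```text
clock: 7.4
position: [0.4661, 0.0682, 0.0553]
ee_rot: [-3.099, 0.511, 0.001]
force: [-5.1, -1.0, 13.3]
width: 0.233
```

play_rows([
  [-1,0,0,0,0,0,0],
  [-0.2,0,0,0,0,0,0],
  [0.2,0,0,0,0,0,0],
  [0.2,0,0,0,0,0,0],
  [0.2,0,0,0,0,0,0],
  [0.2,0,0,0,0,0,0],
  [0.2,0,0,0,0,0,0],
  [0.2,0,0,-10,0,0,0],
  [0.2,0,0,-25,0,0,0],
  [0.2,0,0,-45,0,0,0],
])

```text
clock: 8.4
position: [0.4656, 0.0682, 0.1009]
ee_rot: [-3.099, 0.511, 0.003]
force: [0.2, 0.2, 0.2]
width: 0.6
```

play_rows([
  [1,0,0,-15,0,0,0],
  [1,0,10,-35,0,0,0],
  [1,0,30,-35,0,0,0],
  [1,0,50,-35,0,0,0],
  [1,0,80,-35,0,0,0],
  [1,0,120,-35,0,0,0],
  [1,0,150,-35,0,0,0],
  [1,0,150,-35,0,0,0],
  [1,0,150,-35,0,0,0],
])

```text
clock: 9.3
position: [0.4176, -0.0742, 0.1365]
ee_rot: [-3.099, 0.514, 0.001]
force: [-0.5, -0.4, -0.2]
width: 1.002
```

Run:
```python
from h import *
np.set_printoptions(precision=4,suppress=True,linewidth=200)
t=arm.get_image("top"); s=arm.get_image("scene")
W=cloud(t)
q=W[(abs(W[...,2]-.05)<.006)&(W[...,0]>.38)&(W[...,0]<.53)&(W[...,1]>-.06)&(W[...,1]<.12)]; r=cv2.minAreaRect(q[:,:2].astype(np.float32)*1000);print(len(q),r)
q=W[(W[...,2]>.07)&(W[...,2]<.1)&(W[...,0]>.44)&(W[...,0]<.5)&(W[...,1]>.04)&(W[...,1]<.1)]; print("probe top",len(q),q.mean(0),np.median(q[:,2]))
a=cv2.resize(t["img"][190:280,230:390],None,fx=5,fy=5,interpolation=cv2.INTER_CUBIC)
b=cv2.resize(s["img"][160:270,200:400],(800,440)[:2],interpolation=cv2.INTER_CUBIC)
cv2.imwrite("pics/after.png",cv2.resize(np.vstack([a,b]),(600,600*890//800)[:2])[:600])
goto(.45,.02,.11,-18)
```

```text
818 ((455.4225769042969, 37.89091110229492), (99.42910766601562, 49.863468170166016), 71.36399841308594)
probe top 77 [0.4667 0.0673 0.0853] 0.08575873276355207
clock 9.4 pos [ 0.418  -0.073   0.1363] F [ 0.799   0.1475 -0.0519] w 1.0054249886361344 q7 -0.4539660104292695
shift mm [  0.5779 -98.2787  26.4377] turn [-0.001   0.0009 -0.0116]
```

View pics/after.png

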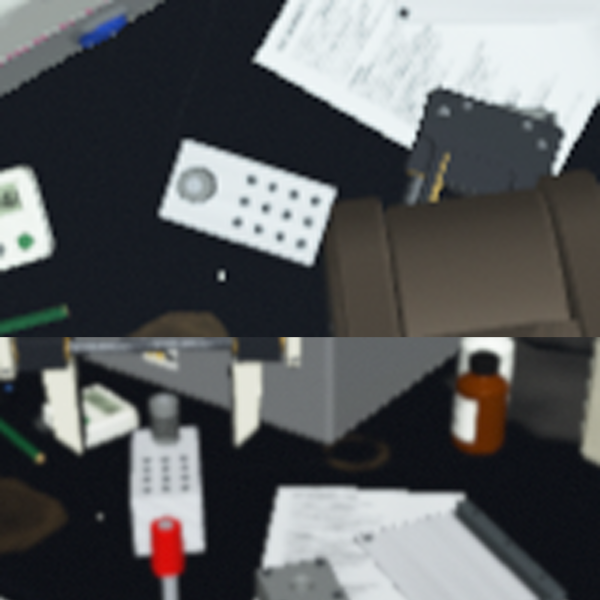

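The probe is seated (composite (197,185) in top, (163,415) in scene); its top is at 85.8 mm, where 86 is expected. Next is the block grasp.

Run:
```python
from h import *
np.set_printoptions(precision=4,suppress=True,linewidth=200)
goto(.4497,.0208,.021,-18.6)
```

```text
clock 9.4 pos [ 0.418  -0.073   0.1363] F [ 0.799   0.1475 -0.0519] w 1.0054249886361344 q7 -0.4539660104292695
shift mm [  0.122  -98.8501 115.4388] turn [-0.001   0.0009 -0.0011]
```

play_rows([
  [1,0,-15,0,0,0,0],
  [1,0,-40,0,0,0,0],
  [1,0,-65,0,0,0,0],
  [1,0,-85,10,0,0,0],
  [1,0,-96,30,0,0,0],
  [1,0,-99,50,0,0,0],
  [1,0,-99,65,0,0,0],
  [1,0,-99,65,0,0,0],
])

```text
clock: 10.2
position: [0.4486, 0.0224, 0.0701]
ee_rot: [-3.1, 0.505, 0.006]
force: [-0.3, -0.9, 0.6]
width: 1.001
```

Run:
```python
from h import *
np.set_printoptions(precision=4,suppress=True,linewidth=200)
goto(.4497,.0208,.021,-18.6)
```

```text
clock 10.2 pos [0.4486 0.0224 0.0701] F [-0.2806 -0.9142  0.6003] w 1.0010812407515537 q7 -0.7818453902114022
shift mm [ 1.7483  1.165  49.063 ] turn [-0.0005  0.004   0.0018]
```

play_rows([
  [1,2,1,15,0,0.004,0.002],
  [1,2,1,32,0,0.004,0.002],
  [1,2,1,44,0,0.004,0.002],
  [1,2,1,49,0,0.004,0.002],
  [1,2,1,49,0,0.004,0.002],
  [-1,2,1,49,0,0.004,0.002],
  [-1,2,1,49,0,0.004,0.002],
  [-1,2,1,49,0,0.004,0.002],
  [-1,2,1,49,0,0.004,0.002],
  [-1,2,1,49,0,0.004,0.002],
], force=50)

```text
clock: 11.2
position: [0.4501, 0.0209, 0.0212]
ee_rot: [-3.1, 0.508, -0.001]
force: [0.5, -0.2, 0.1]
width: 0.618
```

play_rows([
  [-1,0,0,0,0,0,0],
  [-1,0,0,0,0,0,0],
  [-1,0,0,0,0,0,0],
  [-1,0,0,0,0,0,0],
])

```text
clock: 11.6
position: [0.45, 0.0208, 0.0213]
ee_rot: [-3.1, 0.508, -0.0]
force: [0.5, -0.4, 2.3]
width: 0.542
```

play_rows([
  [-1,0,0,-8,0,0,0],
  [-1,0,0,-20,0,0,0],
  [-1,0,0,-35,0,0,0],
  [-1,0,0,-48,0,0,0],
  [-1,0,0,-55,0,0,0],
  [-1,0,0,-55,0,0,0],
])

```text
clock: 12.2
position: [0.4506, 0.0208, 0.0774]
ee_rot: [-3.099, 0.509, -0.003]
force: [-0.4, -0.2, -5.9]
width: 0.542
```

Run:
```python
from h import *
np.set_printoptions(precision=4,suppress=True,linewidth=200)
goto(.614,-.151,.077,-0.15)
```

```text
clock 12.2 pos [0.4506 0.0208 0.0774] F [-0.4131 -0.1843 -5.9117] w 0.5420283665692127 q7 -0.7765155776822172
shift mm [209.7377 110.5445   0.7084] turn [-0.0008 -0.0022 -0.3227]
```

play_rows([
  [-1,12,6,0,0,0,-0.02],
  [-1,32,17,0,0,0,-0.05],
  [-1,57,30,0,0,0,-0.09],
  [-1,84,44,0,0,0,-0.13],
  [-1,111,58,0,0,0,-0.17],
  [-1,138,73,0,0,0,-0.21],
  [-1,165,87,0,0,0,-0.25],
  [-1,188,99,0,0,0,-0.29],
  [-1,202,107,0,0,0,-0.32],
  [-1,210,111,0,0,-0.002,-0.323],
])

```text
clock: 13.2
position: [0.6141, -0.1533, 0.0765]
ee_rot: [-3.141, 0.006, 0.002]
force: [-0.8, -0.4, -5.5]
width: 0.543
```

play_rows([
  [-1,0,0,0,0,0,0],
  [-1,0,0,0,0,0,0],
])

```text
clock: 13.4
position: [0.6131, -0.1527, 0.0757]
ee_rot: [-3.141, 0.006, 0.005]
force: [0.1, 0.7, -5.9]
width: 0.546
```

Run:
```python
from h import *
np.set_printoptions(precision=4,suppress=True,linewidth=200)
goto(.614,-.151,.037,-0.15)
s=arm.get_image("scene"); t=arm.get_image("top"); u,v=proj(s,[.61,-.14,.04])[0].astype(int)
cv2.imwrite("pics/carry.png",cv2.resize(s["img"][v-60:v+60,u-80:u+80],None,fx=5,fy=5,interpolation=cv2.INTER_CUBIC))
W=cloud(t); k=(W[...,2]>.09)&(W[...,2]<.117)&(W[...,0]>.56)&(W[...,0]<.68)&(W[...,1]>-.24)&(W[...,1]<-.04)
q=W[k]; print(len(q)); 
q=q[q[:,1]>-.12]; A=np.c_[q[:,:2],np.ones(len(q))]
if len(q)>20: print("y>-.12 pts",len(q),q.min(0),q.max(0),cv2.minAreaRect(q[:,:2].astype(np.float32)*1000), np.linalg.lstsq(A,q[:,2],rcond=None)[0])
```

```text
clock 13.4 pos [ 0.6131 -0.1527  0.0757] F [ 0.0529  0.7174 -5.8857] w 0.5462100541294387 q7 -0.15365589728868023
shift mm [ 0.9766 -1.6602 38.7486] turn [-0.0011  0.0029 -0.0013]
320
y>-.12 pts 261 [ 0.588  -0.1198  0.0902] [ 0.6378 -0.0844  0.1161] ((612.940185546875, -102.10279846191406), (49.832115173339844, 35.32217788696289), 0.19083882868289948) [ 0.0048 -0.0684  0.094 ]
```

View pics/carry.png

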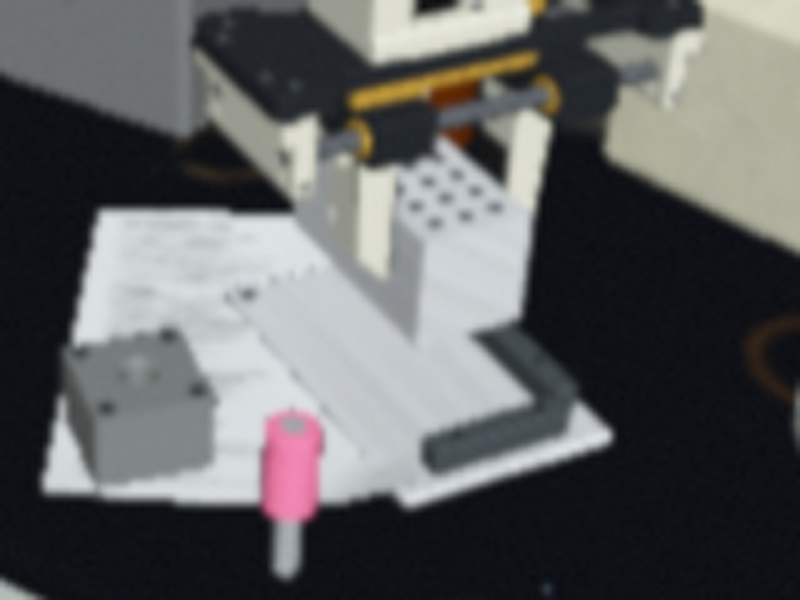

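The block hangs over the plate, clear of both fences (fence corner at crop (560,390), block near corner (420,330)), and its far end is where expected. Lowering.

play_rows([
  [-1,1,-2,10,-0.001,0.003,-0.001],
  [-1,1,-2,22,-0.001,0.003,-0.001],
  [-1,1,-2,32,-0.001,0.003,-0.001],
  [-1,1,-2,38,-0.001,0.003,-0.001],
  [-1,1,-2,42,-0.001,0.003,-0.001],
  [-1,1,-2,45,-0.001,0.003,-0.001],
  [-1,1,-2,48,-0.001,0.003,-0.001],
  [-1,1,-2,49,-0.001,0.003,-0.001],
  [-1,1,-2,49,-0.001,0.003,-0.001],
])

```text
clock: 14.4
position: [0.6145, -0.1501, 0.0275]
ee_rot: [3.142, -0.003, 0.002]
force: [1.0, -0.1, -5.8]
width: 0.543
```

Run:
```python
from h import *
np.set_printoptions(precision=4,suppress=True,linewidth=200)
goto(.629,-.1635,.0273,-0.15)
t=arm.get_image("top")
W=cloud(t); q=W[(W[...,2]>.048)&(W[...,2]<.066)&(W[...,0]>.56)&(W[...,0]<.68)&(W[...,1]>-.115)&(W[...,1]<-.04)]
for lo,hi in((-.115,-.105),(-.105,-.1),(-.092,-.084)):
    z=q[(q[:,1]>lo)&(q[:,1]<hi)]; print(lo,len(z),np.median(z[:,2]))
print(cv2.minAreaRect(q[:,:2].astype(np.float32)*1000))
```

```text
clock 14.4 pos [ 0.6145 -0.1501  0.0275] F [ 0.9827 -0.1212 -5.7765] w 0.5428477936924001 q7 -0.18869221176481654
shift mm [14.5695 13.3993  0.266 ] turn [ 0.     -0.0013  0.0008]
-0.115 64 0.05571186003119247
-0.105 22 0.056936800959632966
-0.092 72 0.05634065095289871
((613.5418090820312, -98.90245819091797), (49.115379333496094, 31.983583450317383), 1.9062780141830444)
```

play_rows([
  [-1,0,0,1,0,0,0],
  [-1,0,0,1.5,0,0,0],
  [-1,0,0,1.5,0,0,0],
])

```text
clock: 14.75
position: [0.6149, -0.1502, 0.0274]
ee_rot: [3.141, -0.003, 0.004]
force: [-3.5, -0.5, 6.1]
width: 0.542
```

play_rows([
  [-1,3,3,0.5,0,0,0],
  [-1,6,6,0.5,0,0,0],
  [-1,9,9,0.5,0,0,0],
  [-1,11,10,0.5,0,0,0],
  [-1,12,11,0.5,0,0,0],
  [-1,12,11,0.5,0,0,0],
])

```text
clock: 15.35
position: [0.6275, -0.1612, 0.0274]
ee_rot: [3.141, -0.003, 0.005]
force: [-1.8, 1.0, 4.9]
width: 0.545
```

Run:
```python
from h import *
np.set_printoptions(precision=4,suppress=True,linewidth=200)
goto(.629,-.1635,.0273,-0.15)
```

```text
clock 15.35 pos [ 0.6275 -0.1612  0.0274] F [-1.7697  1.0471  4.8833] w 0.5449340192938527 q7 -0.16899187890804718
shift mm [1.5345 2.3242 0.1028] turn [ 0.0004 -0.0032  0.0004]
```

play_rows([
  [-1,1,1,0.4,0,0,0],
  [-1,2,2,0.4,0,0,0],
  [-1,2.5,3,0.4,0,0,0],
  [-1,2.5,3.5,0.4,0,0,0],
])

```text
clock: 15.75
position: [0.6276, -0.1621, 0.0274]
ee_rot: [-3.14, 0.002, 0.003]
force: [-14.1, 8.5, 15.6]
width: 0.544
```

play_rows([
  [-1,2,3,0.1,0,0,0],
  [-1,2,4,0.1,0,0,0],
  [-1,2,4,0.1,0,0,0],
  [-1,2,4,0.1,0,0,0],
  [-1,2,4,0.1,0,0,0],
])

```text
clock: 16.25
position: [0.6276, -0.1644, 0.0275]
ee_rot: [-3.138, 0.0, 0.009]
force: [-11.6, 6.9, 11.7]
width: 0.54
```

Run:
```python
from h import *
np.set_printoptions(precision=4,suppress=True,linewidth=200)
goto(.629,-.1635,.0273,-0.15)
t=arm.get_image("top"); s=arm.get_image("scene"); g=t["img"]
W=cloud(t); q=W[(W[...,2]>.048)&(W[...,2]<.064)&(W[...,0]>.56)&(W[...,0]<.69)&(W[...,1]>-.125)&(W[...,1]<-.04)]
print(cv2.minAreaRect(q[:,:2].astype(np.float32)*1000),q.min(0),q.max(0))
k=W[(W[...,2]>.08)&(W[...,2]<.1)&(W[...,0]>.6)&(W[...,0]<.65)&(W[...,1]>-.14)&(W[...,1]<-.09)]; print("probe",len(k),np.median(k,0))
print(arm.observe())
u,v=proj(s,[.64,-.15,.03])[0].astype(int)
cv2.imwrite("pics/press.png",cv2.resize(s["img"][v-60:v+60,u-80:u+80],None,fx=5,fy=5,interpolation=cv2.INTER_CUBIC))
```

```text
clock 16.25 pos [ 0.6276 -0.1644  0.0275] F [-11.6172   6.9166  11.7113] w 0.5403674195005929 q7 -0.15605457965225672
shift mm [ 1.4093 -0.8618  0.1496] turn [-0.0036  0.0058  0.0024]
((627.38037109375, -110.57818603515625), (28.47140121459961, 50.36906814575195), 89.77676391601562) [ 0.6022 -0.1249  0.0483] [ 0.6526 -0.0964  0.0636]
probe 75 [ 0.6272 -0.1144  0.092 ]
{'clock': 16.35, 'joints': array([ 0.4678,  0.7317, -0.4562,  1.6615,  0.3989,  0.8489, -0.156 ]), 'dq': array([-0.0001,  0.0001,  0.0008,  0.0006,  0.0004,  0.0006, -0.0014]), 'joint_efforts': array([  1.8387, -72.7037,  -6.2522, -28.2118,   1.9834,  -3.554 ,   0.1671]), 'position': array([ 0.6276, -0.1643,  0.0274]), 'ee_rot': array([-3.1379,  0.0003,  0.0092]), 'force': array([-11.0817,   5.8679,  11.8168]), 'ft_torque': array([ 1.1366,  2.2747, -0.1573]), 'width': 0.5433233901496607}
```

View pics/press.png

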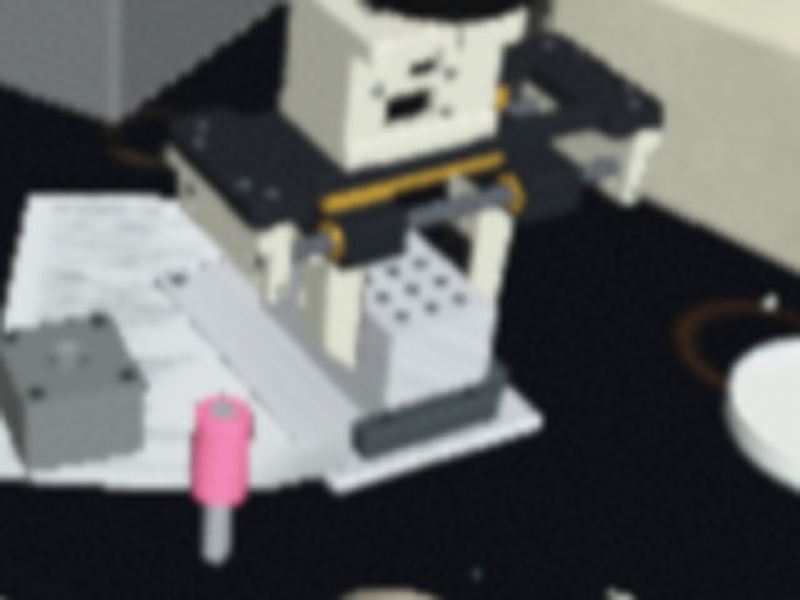

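The block sits in the corner. Its near face is on the short fence at crop (430,410), and its far end at y = -0.096 matches the fences to within 1 mm. I'm pushing harder along y to leave margin over friction.

play_rows([
  [-1,1.5,3,1,0,0,0],
  [-1,1.5,5,1,0,0,0],
  [-1,1.5,6,1,0,0,0],
  [-1,1.5,6,1,0,0,0],
  [-1,1.5,6,1,0,0,0],
  [-1,1.5,6,1,0,0,0],
], force=60)

```text
clock: 16.95
position: [0.6276, -0.1646, 0.0276]
ee_rot: [-3.132, -0.004, 0.014]
force: [-13.9, 15.2, 19.0]
width: 0.542
```

```bash
cat > chk.py <<'E'
from h import *
np.set_printoptions(precision=4,suppress=True,linewidth=200)
goto(.629,-.1635,.0273,-0.15)
t=arm.get_image("top"); W=cloud(t)
q=W[(W[...,2]>.048)&(W[...,2]<.064)&(W[...,0]>.56)&(W[...,0]<.69)&(W[...,1]>-.125)&(W[...,1]<-.04)]
print(cv2.minAreaRect(q[:,:2].astype(np.float32)*1000),q.min(0),q.max(0))
a=q[(q[:,1]>-.103)];b=q[q[:,1]<-.117]; print("z far/near",np.median(a[:,2]),np.median(b[:,2]))
k=W[(W[...,2]>.08)&(W[...,2]<.1)&(W[...,0]>.6)&(W[...,0]<.65)&(W[...,1]>-.14)&(W[...,1]<-.09)]; print("probe",len(k),np.median(k,0))
o=arm.observe(); print(o["force"],o["ft_torque"],o["ee_rot"])
E
python3 chk.py
```

```text
clock 16.95 pos [ 0.6276 -0.1646  0.0276] F [-13.9372  15.2112  18.9759] w 0.5422446971294062 q7 -0.14699166453254395
shift mm [ 1.3824 -1.0488  0.2751] turn [-0.0093  0.009   0.0054]
((627.004638671875, -110.52523803710938), (28.14579963684082, 50.497249603271484), 89.21607971191406) [ 0.6019 -0.1249  0.0486] [ 0.6523 -0.0966  0.0619]
z far/near 0.055911067335579816 0.05693825023447848
probe 78 [ 0.6271 -0.1146  0.092 ]
[-14.4771  15.8157  19.7611] [ 2.979   2.8161 -0.5467] [-3.1323 -0.0042  0.0142]
```

play_rows([
  [-1,1.8,5.5,1,-0.004,0.004,0.003],
  [-1,1.8,5.5,1,-0.004,0.004,0.003],
  [-1,1.8,5.5,1,-0.004,0.004,0.003],
  [-1,1.8,5.5,1,-0.004,0.004,0.003],
  [-1,1.8,5.5,1,-0.004,0.004,0.003],
  [-1,1.8,5.5,1,-0.004,0.004,0.003],
  [-1,1.8,5.5,1,-0.004,0.004,0.003],
  [-1,1.8,5.5,1,-0.004,0.004,0.003],
])

```text
clock: 17.8
position: [0.6277, -0.1646, 0.0276]
ee_rot: [-3.131, -0.004, 0.014]
force: [-14.9, 15.0, 20.4]
width: 0.542
```

```bash
python3 chk.py
```

```text
clock 17.8 pos [ 0.6277 -0.1646  0.0276] F [-14.9469  14.9877  20.4457] w 0.5418219979632817 q7 -0.14589859163819166
shift mm [ 1.3328 -1.0875  0.3084] turn [-0.0106  0.0088  0.0051]
((627.1898803710938, -110.76852416992188), (28.301145553588867, 49.94214630126953), 89.7958984375) [ 0.6022 -0.125   0.0482] [ 0.6521 -0.0967  0.0622]
z far/near 0.05635707215841898 0.0563959383505873
probe 79 [ 0.6273 -0.1146  0.0917]
[-14.8516  14.9632  20.4405] [ 2.8457  3.0418 -0.5598] [-3.1309 -0.0038  0.0139]
```

```bash
python3 -c "
from cell import arm
print(arm.sign_off())"
```

```text
the job is handed in; nothing more can be done
None
```

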